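# Open the jewellery care case and its push-and-turn cleaner jar

## Robot

A 6-joint arm with a two-finger parallel gripper is mounted at the origin on the work surface. World frame = base frame: x ahead of the robot, y to its left, z up, the work surface at z = 0. Lengths are in m, angles in degrees, forces in N, time in s.
With the tool pointing down it reaches from about 0.25 to 0.725 m from the base axis. Payload 9.7 kg.
Tool frame: the origin (TCP) lies midway between the tips of the shut fingers; the grasp point (between the pads) lies 19 mm behind it; z points along the fingers, y is the direction in which the jaws open and shut (so a half turn about z gives the same grasp; the last joint's range is limited). The gripper opens to 85 mm and grips with 20 to 120 N. Pads are 22 mm wide; open, the fingers measure 114 mm over their backs; the gripper's body (76 mm by 85 mm) begins 54 mm behind the grasp point. The pads swing forward as they close: fully open they stand 13 mm farther back than shut.
Start: joints at [76.776, 4.979, 10.078, 95.1, 0, 90], TCP at [0.126, 0.535, 0.231] pointing down, gripper open.
Joint ranges: [-179.16, 179.16], [-48.56, 103.87], [-65.8, 70.77], [-126.05, 130.52], [-82.76, 87.17], [-180, 180]. Speed limits (degrees/s): [127.2, 127.2, 147.25, 180, 180, 180].

## Interface

Orientations are given as [roll, pitch, yaw] about the fixed x, y, z axes, in that order (R = Rz(yaw) Ry(pitch) Rx(roll)).
In Python, from workcell import get_obs, camera, get_calibration, job_done gives the robot as it stands.
- The arm moves only by the tool play_rows, never from a script. Its argument "commands" is text: rows parted by semicolons, each of 5 numbers parted by spaces: the opening, from 0 (shut) to 1 (fully open), then the shift along the world's x, y, z in mm, then the turn about the world's z in degrees. A call has 1 to 10 rows; each row is the pose to reach, as a shift and turn from the pose commanded when the call began; what a row does not reach only later rows make up. A row lasts 1/12 s, in which the tool goes at most 41.7 mm and 7.16 degrees, less where a joint would pass 70% of its speed; a pose out of reach is approached as far as the arm can. A call with a gripper value outside its range is refused whole. The fingers move at their own pace and stop on an object; "force" is the grip in N (left out, the last holds). Time passes only in rows, so rows that repeat a pose let the fingers close. It gives the time, the measured TCP pose, the force and the opening at its end, in the units of the state.
- get_obs(): the state, without advancing time (a new reading comes with each control period).
- camera(name): name is "scene" or "top" or "wrist"; returns the picture (480x640x3 uint8, red, green, blue); there is no depth.
- get_calibration(name): a dict with "fx", "fy", "cx", "cy" (pixels), "k1" (the pictures are not rectified: a ray, as slopes to the right and down, at radius r is drawn at 1 + k1 r^2 times it, then the intrinsics apply), "eye" and "attitude" of the camera in the world; the wrist camera has in their place "mount" (4x4, takes a point from camera to tool coordinates, whose origin is the TCP and whose axes are the flange's). Camera axes: x right, y down, z forward; pixel columns grow to the right and rows downward; lengths in m; the calibration is good to about 2 mm. A picture is of the moment at which its call begins: read the wrist's pose just before it. get_calibration takes no time and is no camera call.
- job_done(): hands the job in, once; it reports no verdict.
The state is a dict: "time": time; "q": joint angles; "qd": joint speeds; "joint_efforts": joint torques, N m; "ee_pos": TCP position; "tcp_rot": TCP orientation; "wrist_force": force on the tool from outside, world axes, zero at the start; "torque": the same for the moment, N m; "opening": finger opening in m.
Only numpy, scipy, OpenCV 4.12 (cv2) and the standard library are available. Lean on these libraries where they do the work, as an engineer would, in place of code of your own. Each camera call takes 0.05 s, during which the arm holds its last target.

## Task

Get the jewellery cleaner ready: lift the glass lid of the care case by its bar handle past its balance point until its struts carry it fully open and keep it there, never letting it drop back. Then open the child-resistant cap of the white jar inside by pressing it down hard and, while it is pressed, turning it anticlockwise as far as it goes, and let go of it. Leave the case open and all the other things where they are.

Things in the scene. Friction and masses are not known exactly. Their poses are not given: they have to be found in the camera images.
- lid_handle (a point): Middle of the lid's handle: a steel bar 12 mm thick and 100 mm long between two arms, level, along the case's y axis, 45 mm in front of the case's front wall, 96 mm above the counter when the lid is shut; clear below and 39 mm clear behind. Fixed to the lid, 255 mm from its hinge. Its axes are the lid's: x from the handle to the hinge, y along the bar to the left, z out of the lid's top (shut: up).
- lid_hinge (a point): Middle of the lid's hinge line, at the top of the case's far wall, 90.5 mm above the counter; same axes as the lid; the hinge line runs along y.
- lid (a joint): Angle of the lid in rad: 0 shut, 1.45 fully open against its stop. The lid is a dark wooden frame with a glass pane, 210 x 300 x 12 mm and about 1 kg; two struts push it open with a nearly constant 0.55 Nm. Shut, the handle needs an upward pull of about 1 to 3 N; the lid falls shut when let go below its balance point, which lies somewhere between 0.75 and 1.15 rad (the lid's weight varies), and beyond that rises by itself to the stop.
- case: The care case: an open wooden box fixed to the counter, 210 mm (its x, front to back) x 300 mm (its y) x 90 mm high, walls 6 mm, inside floor 6 mm up. Origin: centre of its underside; the front with the handle faces its -x. Struts run along the insides of its left and right walls.
- cap_grip (a point): Centre (half-way up) of the jar's cap: a ribbed white plastic cap 60 mm across and 24 mm high, its middle 70 mm and its top 82 mm above the counter when not pressed. The white jar below is 52 mm across, so fingers can reach past the cap's edge; it is held fast in the case, about 30 mm in front of its centre. Within 60 mm of the cap's axis there is nothing else; the lid's hinge is 130 mm behind it.
- cap (a joint): Turn of the cap in rad: 0 locked, grows anticlockwise seen from above, stop at 1.25 (open). Not pressed, a tooth stops it at 0.15 to 0.3. A spring holds the cap up: it starts to go down at 8 N and is fully down, 6 mm lower, at 14 N; it must be kept at least 5 mm down while it is turned past 1.0, after which it springs up when let go and cannot go back.
- dropper_center (a point): Half-way up an amber dropper bottle, 32 mm across and 78 mm high, standing inside the case at the left rear. Leave alone.
- brush_center (a point): Middle of a small wooden brush, 125 mm long and 22 mm high, lying front to back inside the case at its right. Leave alone.
- glasses: Black spectacles standing open on the counter, 130 mm wide, 46 mm high. Origin: under the middle of the front. Leave alone.
- bangle_center (a point): Centre of a gold bangle lying flat, 66 mm across, 12 mm high. Leave alone.
- ring_box_center (a point): Centre of a brown ring box, 60 x 60 x 47 mm. Leave alone.
- calculator_center (a point): Centre of a grey desk calculator, 150 x 100 x 18 mm. Leave alone.

How it is judged (in metres and radians):
On the way, in this order (a step that is already met when the one before it is completed fails the run):
1. the lid stands open on its struts alone, nothing of the robot touching it (value of joint lid above 1.35 rad and contact force between each of the arm, the fingers and lid below 0.1 N), for 0.3 s.
2. the cap is turned to its open position (value of joint cap above 1 rad), for 0.2 s.
At the end, for the whole second after the job is handed in: The lid stands fully open on its struts (beyond 1.35 rad of 1.45) and the jar's cap is turned open (beyond 1.0 rad of 1.25) (value of joint lid above 1.35 rad and value of joint cap above 1 rad); the robot touches nothing.
It fails at once if the lid drops: it swings towards shut faster than 1 rad/s (velocity of joint lid below -1 rad/s).
It fails at once if another thing is moved by more than 30 mm (distance of any of dropper_center, brush_center, glasses, bangle_center, ring_box_center, calculator_center from where it was at the start of the episode above 0.03 m).
It also fails if it takes over 64 s, if anything falls off the work surface, if the arm or the gripper's body presses on something with over 40 N, if the wrist force passes 120 N, or if a joint passes its speed limit or range.

## Working session

There is one attempt and no reset: what is moved stays moved. The work goes in short steps, Python scripts to look and compute and a tool call to move; the robot and the scene stay as the last step left them, time stands still between calls to the robot, and variables do not carry over. Pictures are saved under pics/ and viewed, and the job is handed in when it is done.

Besides the shell and the picture viewer there is one more tool, called by a JSON object that holds its "fn" and its "kwargs", one argument or row to a line. play_rows: Moves the arm, as the interface text tells. Its arguments: {"type":"object","properties":{"commands":{"type":"string"},"force":{"type":"number"}},"required":["commands"]}

```bash
ls; mkdir -p pics; python3 - <<'E'
from workcell import *
import cv2
print(get_obs())
for n in ["scene","top","wrist"]:
    print(n,get_calibration(n))
    cv2.imwrite(f"pics/{n}0.png",camera(n)[:,:,::-1])
E
```

```text
pics
{'time': 0.0, 'q': array([7.67760085e+01, 5.01108736e+00, 1.00353979e+01, 9.50997622e+01,
       4.32459827e-04, 8.99998437e+01]), 'qd': array([ 0.0637964 , -0.01361906, -0.08189772, -0.04090711,  0.01853463,
       -0.01478345]), 'joint_efforts': array([ 1.54923328e-03, -5.20388210e+01,  4.64804363e+01,  1.62695500e-02,
        7.99039231e-05, -1.63815832e-05]), 'ee_pos': array([0.12576357, 0.535197  , 0.23059165]), 'tcp_rot': array([-1.79924548e+02, -4.32665332e-04,  1.66776164e+02]), 'wrist_force': array([-1.59149524e-01, -6.64805992e-02, -5.09160357e-05]), 'torque': array([ 0.00863033, -0.03940759,  0.03019594]), 'opening': 0.08551659962765945}
scene {'fx': 486.88162511051513, 'fy': 486.88162511051513, 'cx': 317.3439338061916, 'cy': 236.91139043147567, 'k1': 0.03009330847016498, 'eye': array([1.18159983, 0.47203152, 0.9054524 ]), 'attitude': array([-135.18852871,    0.33570497,  125.12033634])}
top {'fx': 548.7683478969184, 'fy': 548.7683478969184, 'cx': 311.91964700491457, 'cy': 235.84528930216362, 'k1': -0.12593817205029206, 'eye': array([0.42457273, 0.01118094, 1.41225861]), 'attitude': array([-175.82252231,   -0.79300561,  -91.62674389])}
wrist {'fx': 393.32661434647747, 'fy': 393.32661434647747, 'cx': 327.75263782424025, 'cy': 238.70026723882881, 'k1': 0.00840722036702687, 'mount': array([[ 1.04116788e-04, -9.46617572e-01, -3.22358748e-01,
         8.33116717e-02],
       [ 9.99999938e-01, -9.75839277e-06,  3.51640055e-04,
        -4.12053054e-04],
       [-3.36014358e-04, -3.22358765e-01,  9.46617512e-01,
        -1.42442274e-01],
       [ 0.00000000e+00,  0.00000000e+00,  0.00000000e+00,
         1.00000000e+00]])}
```

View pics/scene0.png

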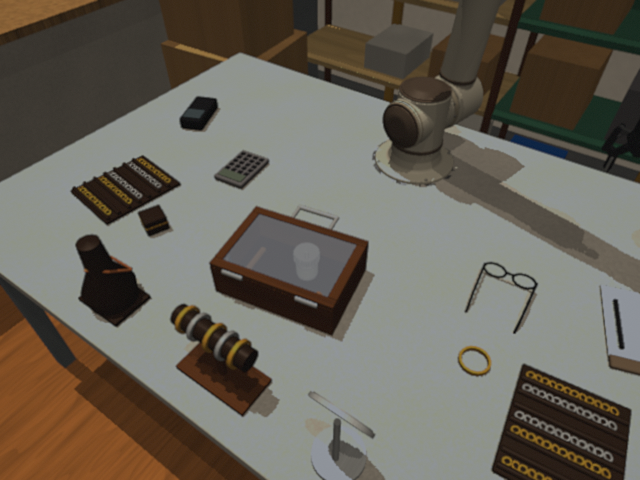

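View pics/top0.png

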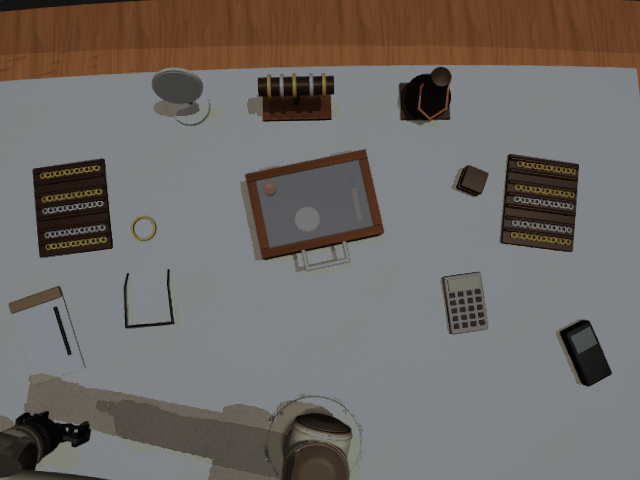

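View pics/wrist0.png

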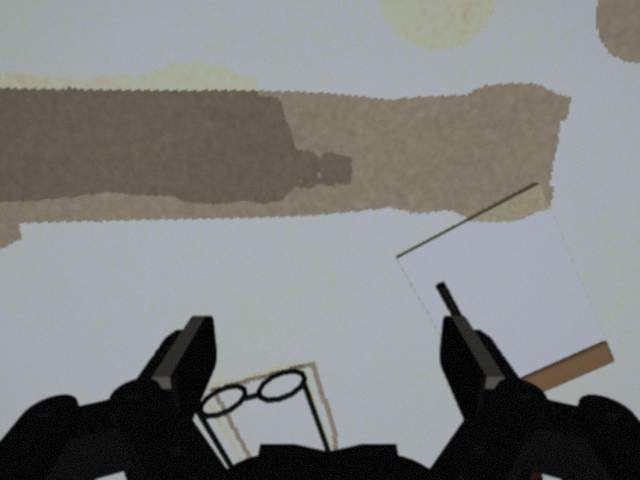

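The top view shows the case around (314,205), turned slightly, with the handle bar from about (305,268) to (349,260). I'll measure the lid rectangle and the bar next.

```bash
cat > h.py <<'E'
import numpy as np, cv2
from scipy.spatial.transform import Rotation as R
from workcell import *
def cam(n,obs=None):
    c=get_calibration(n); K=np.array([[c['fx'],0,c['cx']],[0,c['fy'],c['cy']],[0,0,1]]); D=np.array([c['k1'],0,0,0.])
    if n=='wrist':
        T=np.eye(4);T[:3,:3]=R.from_euler('xyz',obs['tcp_rot'],degrees=True).as_matrix();T[:3,3]=obs['ee_pos']
        M=T@c['mount'];return K,D,M[:3,:3],M[:3,3]
    return K,D,R.from_euler('xyz',c['attitude'],degrees=True).as_matrix(),np.array(c['eye'])
def rays(C,px):
    K,D,Rm,e=C
    p=cv2.undistortPoints(np.array(px,float).reshape(-1,1,2),K,D).reshape(-1,2)
    return np.c_[p,np.ones(len(p))]@Rm.T
def plane(C,px,z):
    d=rays(C,px); e=C[3]; return e+d*((z-e[2])/d[:,2])[:,None]
def proj(C,P):
    K,D,Rm,e=C
    Pc=(np.array(P,float).reshape(-1,3)-e)@Rm
    return cv2.projectPoints(Pc,np.zeros(3),np.zeros(3),K,D)[0].reshape(-1,2)
E
python3 - <<'E'
from h import *
im=cv2.imread("pics/top0.png"); C=cam('top')
hsv=cv2.cvtColor(im,cv2.COLOR_BGR2HSV)
m=((hsv[...,0]<14)&(hsv[...,1]>110)).astype(np.uint8)
m[:140]=0;m[270:]=0;m[:,:235]=0;m[:,395:]=0
m=cv2.morphologyEx(m,cv2.MORPH_OPEN,np.ones((3,3)))
cs,_=cv2.findContours(m,0,1); c=max(cs,key=cv2.contourArea).reshape(-1,2)
P=plane(C,c,0.102)[:,:2]
r=cv2.minAreaRect((P*1000).astype(np.float32)); print(r)
b=cv2.boxPoints(r)/1000; print(b)
big=cv2.resize(im[130:290,220:420],None,fx=4,fy=4,interpolation=cv2.INTER_CUBIC)
for q in proj(C,np.c_[b,[.102]*4]): cv2.circle(big,tuple(int(v) for v in ((q-[220,130]+.5)*4)),4,(0,255,0),1)
cv2.imwrite("pics/topz.png",big)
im=cv2.imread("pics/scene0.png")
cv2.imwrite("pics/scz.png",cv2.resize(im[190:350,200:400],None,fx=3.9,fy=3.9,interpolation=cv2.INTER_CUBIC)[:600])
E
```

```text
((596.8570556640625, -17.066665649414062), (210.93502807617188, 297.2633972167969), 10.375040054321289)
[[ 0.46634677  0.11014119]
 [ 0.5198811  -0.18226194]
 [ 0.7273673  -0.14427452]
 [ 0.673833    0.14812861]]
```

View pics/topz.png

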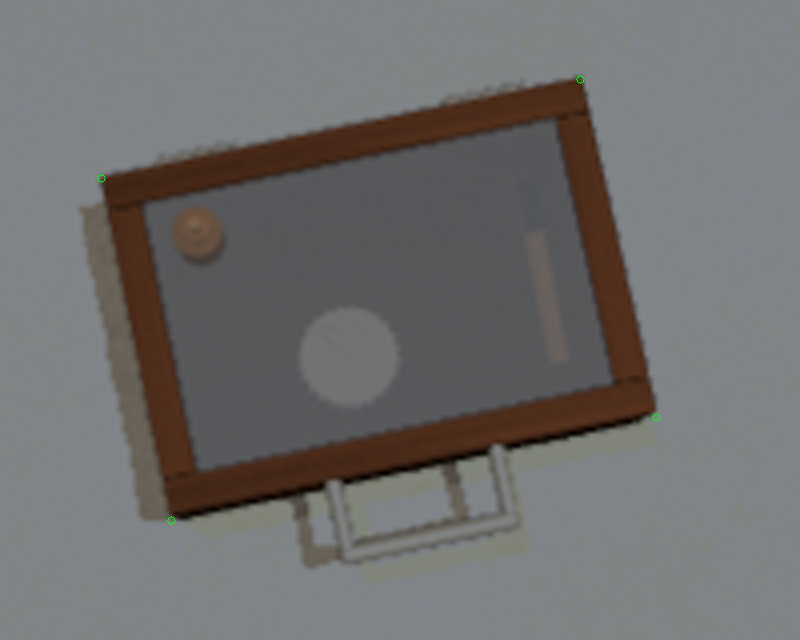

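View pics/scz.png

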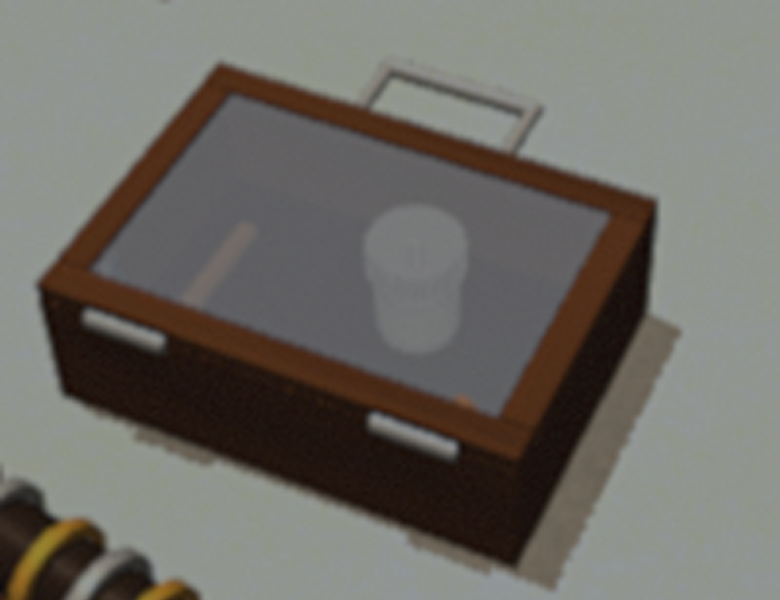

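```bash
python3 - <<'E'
from h import *
C=cam('top')
f=lambda l:np.array(l)/4+[220-.5+.125,130-.5+.125]
b=plane(C,f([(345,553),(515,520)]),.096); print(b,b.mean(0)); d=b[0]-b[1]; print(np.linalg.norm(d),np.degrees(np.arctan2(-d[0],d[1])))
print("cap",plane(C,f([(350,357)]),.082))
cx=np.array([np.cos(np.radians(10.4)),np.sin(np.radians(10.4))]); cy=np.array([-cx[1],cx[0]])
cen=np.array([.597,-.017]); 
print((b.mean(0)[:2]-cen)@cx,(b.mean(0)[:2]-cen)@cy)
cp=plane(C,f([(350,357)]),.082)[0,:2]-cen;print(cp@cx,cp@cy)
# scene check of bar ends
S=cam('scene'); g=lambda l:np.array(l)/3.9+[200-.4,190-.4]
print("scene bar",plane(S,g([(389,66),(534,110)]),.096), "cap",plane(S,g([(416,245)]),.082))
E
```

```text
[[ 0.44365612  0.00690095  0.096     ]
 [ 0.46052754 -0.0956652   0.096     ]] [ 0.45209183 -0.04438213  0.096     ]
0.1039445062300823 9.341107432048629
cap [[5.62940436e-01 5.18224467e-04 8.20000000e-02]]
-0.1474705439185528 -0.0007735800260109512
-0.030337640762773288 0.02337882922514047
scene bar [[ 0.46468486 -0.09299512  0.096     ]
 [ 0.44620382  0.00615374  0.096     ]] cap [[0.57117792 0.00549638 0.082     ]]
```

{"fn": "play_rows", "kwargs": {
  "commands": "1 10 -20 0 -3; 1 25 -45 0 -7; 1 41 -75 0 -11; 1 58 -105 0 -15; 1 75 -135 0 -19; 1 92 -165 0 -23; 1 109 -195 0 -27; 1 126 -225 0 -31; 1 143 -255 0 -35; 1 160 -285 0 -39",
  "force": 30
}}

```text
time: 0.98
ee_pos: [0.2861, 0.2489, 0.2312]
tcp_rot: [180.0, 0.0, 127.6]
wrist_force: [0.8, 0.3, 1.4]
opening: 0.0852
```

{"fn": "play_rows", "kwargs": {
  "commands": "1 17 -30 0 -4; 1 34 -60 0 -8; 1 51 -90 0 -12; 1 68 -120 0 -16; 1 85 -150 0 -20; 1 102 -180 0 -24; 1 119 -210 0 -27; 1 136 -240 0 -27.5; 1 152 -270 0 -27.8; 1 164 -294 0 -27.8"
}}

```text
time: 1.82
ee_pos: [0.4505, -0.0459, 0.2309]
tcp_rot: [-180.0, 0.0, 99.9]
wrist_force: [1.3, 0.9, -0.8]
opening: 0.0854
```

{"fn": "play_rows", "kwargs": {
  "commands": "1 0 0 0 0; 1 0 0 0 0; 1 0 0 0 0"
}}

```text
time: 2.07
ee_pos: [0.4495, -0.0434, 0.2311]
tcp_rot: [-180.0, -0.0, 99.9]
wrist_force: [0.2, -0.0, -0.3]
opening: 0.0855
```

```bash
python3 - <<'E'
from h import *
o=get_obs();print(o['time'],o['q'],o['ee_pos'],o['tcp_rot'],o['wrist_force'])
im=camera('wrist')[:,:,::-1].copy();cv2.imwrite("pics/w1.png",im)
C=cam('wrist',o)
E
```

```text
2.0667 [-5.52384162e+00 -8.37149635e+00 -2.97322294e+00  9.54419580e+01
  1.21557995e-02  7.45289987e+01] [ 0.44952139 -0.04341203  0.23107163] [-1.79961141e+02 -2.33682173e-02  9.99471472e+01] [ 0.20448279 -0.04787587 -0.28989179]
```

View pics/w1.png

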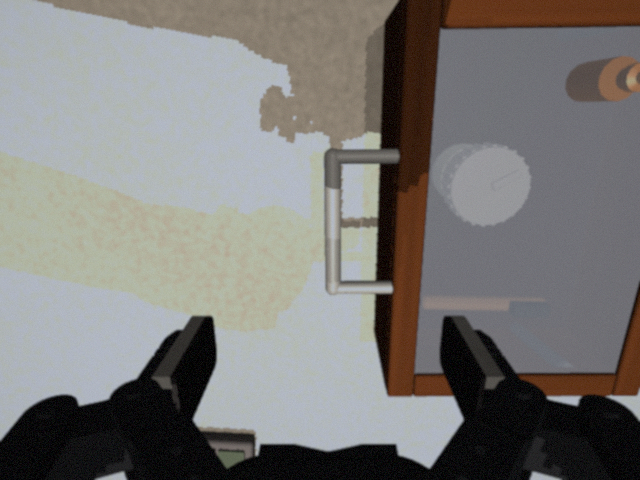

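```bash
python3 - <<'E'
from h import *
C=cam('wrist',get_obs())
b=plane(C,[(333,156),(333,288)],.096);print(b,b.mean(0));d=b[0]-b[1]; print(np.linalg.norm(d),np.degrees(np.arctan2(-d[0],d[1])))
im=cv2.imread("pics/w1.png")
g=cv2.cvtColor(im,cv2.COLOR_BGR2GRAY)
roi=g[130:235,430:545]; 
t,m=cv2.threshold(cv2.GaussianBlur(roi,(3,3),0),0,255,cv2.THRESH_OTSU)
# cap top: fit circle by edges of the right half
cs,_=cv2.findContours(m,0,1);c=max(cs,key=cv2.contourArea).reshape(-1,2)+[430,130]
P=plane(C,c,.082)[:,:2]
print(t,P.min(0),P.max(0))
for p in [(490,184),(449,184),(531,183),(490,145),(492,225)]: print(p,plane(C,[p],.082)[0])
E
```

```text
[[ 0.44414317  0.00589822  0.096     ]
 [ 0.46217738 -0.09379721  0.096     ]] [ 0.45316028 -0.04394949  0.096     ]
0.10131343110086115 10.253525125233187
132.0 [ 0.5200334  -0.02816862] [0.59393462 0.03293379]
(490, 184) [0.56376292 0.00427916 0.082     ]
(449, 184) [ 0.53365775 -0.00100641  0.082     ]
(531, 183) [0.59355389 0.01026523 0.082     ]
(490, 145) [0.5550739  0.03162556 0.082     ]
(492, 225) [ 0.57502349 -0.02618714  0.082     ]
```

{"fn": "play_rows", "kwargs": {
  "commands": "0.42 2 0 -10 0.3; 0.42 3.5 -0.5 -25 0.3; 0.42 3.5 -0.5 -40 0.3; 0.42 3.5 -0.5 -55 0.3; 0.42 3.5 -0.5 -70 0.3; 0.42 3.5 -0.5 -80 0.3; 0.42 3.5 -0.5 -85 0.3; 0.42 3.5 -0.5 -85 0.3"
}}

```text
time: 2.78
ee_pos: [0.4527, -0.0436, 0.1452]
tcp_rot: [-179.9, -0.0, 100.3]
wrist_force: [-0.4, 0.1, -0.4]
opening: 0.0357
```

```bash
python3 - <<'E'
from h import *
o=get_obs();print(o['time'],o['ee_pos'],o['tcp_rot'],o['wrist_force'],o['opening'])
cv2.imwrite("pics/w2.png",camera('wrist')[:,:,::-1])
E
```

```text
2.7833 [ 0.4527238  -0.04357056  0.14518794] [-1.79919484e+02 -2.29445174e-02  1.00334136e+02] [-0.38659081  0.133793   -0.39333185] 0.03574861597960391
```

View pics/w2.png

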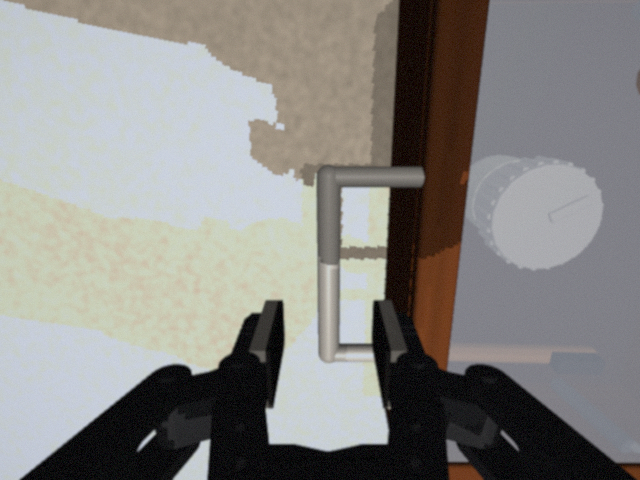

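The bar (column 328) sits centred between the fingers (about 280 and 376), so I'll descend and close on it.

{"fn": "play_rows", "kwargs": {
  "commands": "0.42 0 0 -15 0; 0.42 0 0 -30 0; 0.42 0 0 -45 0; 0.42 0 0 -57 0; 0.42 0 0 -62 0; 0.42 0 0 -62 0; 0 0 0 -62 0; 0 0 0 -62 0; 0 0 0 -62 0; 0 0 0 -62 0",
  "force": 40
}}

```text
time: 3.67
ee_pos: [0.4531, -0.0442, 0.085]
tcp_rot: [-180.0, 0.0, 100.3]
wrist_force: [-5.1, -1.0, 3.9]
opening: 0.0106
```

{"fn": "play_rows", "kwargs": {
  "commands": "0 0 0 0 0; 0 0 0 0 0; 0 0 0 0 0"
}}

```text
time: 3.92
ee_pos: [0.4531, -0.0442, 0.085]
tcp_rot: [-180.0, 0.0, 100.3]
wrist_force: [-5.5, -0.8, 3.4]
opening: 0.0102
```

```bash
python3 - <<'E'
from h import *
o=get_obs();print(o['time'],o['ee_pos'],o['tcp_rot'],o['wrist_force'],o['opening'])
cv2.imwrite("pics/w3.png",camera('wrist')[:,:,::-1])
# lift arc: shift in world from shut, along case x (yaw 10.3)
cx=np.array([np.cos(np.radians(10.3)),np.sin(np.radians(10.3))])
h0=np.array([-.255,.0055])
for t in list(np.arange(0,1.46,.05)):
    c,s=np.cos(t),np.sin(t)
    p=np.array([c*h0[0]+s*h0[1],-s*h0[0]+c*h0[1]])-h0
    print(round(t,2),np.round(1000*cx*p[0],0),round(1000*p[1]))
E
```

```text
3.9167 [ 0.45313565 -0.04423475  0.08497558] [-1.79994893e+02  2.07343680e-02  1.00271093e+02] [-5.52224236 -0.78708173  3.44761821] 0.010199520534312544
0.0 [0. 0.] 0
0.05 [1. 0.] 13
0.1 [2. 0.] 25
0.15 [4. 1.] 38
0.2 [6. 1.] 51
0.25 [9. 2.] 63
0.3 [13.  2.] 75
0.35 [17.  3.] 87
0.4 [22.  4.] 99
0.45 [27.  5.] 110
0.5 [33.  6.] 122
0.55 [40.  7.] 132
0.6 [47.  9.] 143
0.65 [54. 10.] 153
0.7 [62. 11.] 163
0.75 [71. 13.] 172
0.8 [80. 15.] 181
0.85 [89. 16.] 190
0.9 [99. 18.] 198
0.95 [109.  20.] 205
1.0 [120.  22.] 212
1.05 [131.  24.] 218
1.1 [142.  26.] 224
1.15 [153.  28.] 230
1.2 [165.  30.] 234
1.25 [177.  32.] 238
1.3 [189.  34.] 242
1.35 [201.  37.] 245
1.4 [214.  39.] 247
1.45 [226.  41.] 248
```

View pics/w3.png

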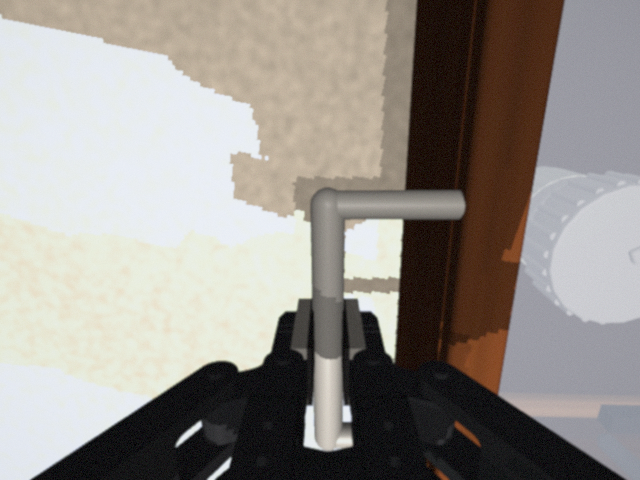

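{"fn": "play_rows", "kwargs": {
  "commands": "0 1 0 7 0; 0 1 0 16 0; 0 2 0 25 0; 0 4 1 38 0; 0 6 1 51 0; 0 9 2 63 0; 0 13 2 75 0; 0 17 3 87 0; 0 22 4 99 0; 0 27 5 110 0",
  "force": 40
}}

```text
time: 4.8
ee_pos: [0.4795, -0.0394, 0.1959]
tcp_rot: [-179.9, 0.0, 100.3]
wrist_force: [-9.1, -3.7, 2.3]
opening: 0.01
```

```bash
python3 - <<'E'
from h import *
o=get_obs();print(o['time'],o['ee_pos'],o['tcp_rot'],o['wrist_force'],o['torque'],o['opening'])
cv2.imwrite("pics/s4.png",camera('scene')[:,:,::-1])
E
```

```text
4.8 [ 0.47950056 -0.03937182  0.19593055] [-1.79908317e+02  3.39382581e-02  1.00258354e+02] [-9.08763167 -3.70934653  2.33204965] [-0.74700302  2.10586199 -0.01255889] 0.010013632362825561
```

View pics/s4.png

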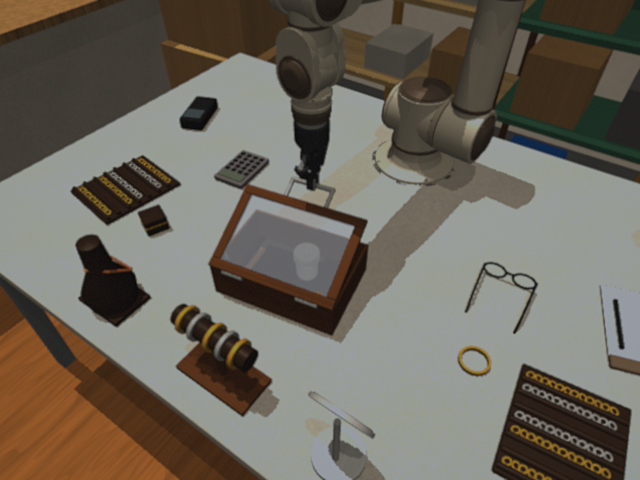

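The lid is following the gripper, so I'll carry on along the arc.

{"fn": "play_rows", "kwargs": {
  "commands": "0 6 1 12 0; 0 13 2 22 0; 0 20 4 33 0; 0 27 5 43 0; 0 35 6 53 0; 0 44 8 62 0; 0 53 10 71 0; 0 62 11 80 0; 0 72 13 88 0; 0 82 15 95 0",
  "force": 40
}}

```text
time: 5.68
ee_pos: [0.5616, -0.0244, 0.2933]
tcp_rot: [179.9, 0.1, 100.3]
wrist_force: [-13.0, -4.1, 20.1]
opening: 0.0102
```

```bash
python3 - <<'E'
from h import *
o=get_obs();print(o['time'],o['q'],o['ee_pos'],o['tcp_rot'],o['wrist_force'],o['torque'],o['opening'])
cv2.imwrite("pics/s5.png",camera('scene')[:,:,::-1])
cv2.imwrite("pics/w5.png",camera('wrist')[:,:,::-1])
E
```

```text
5.6833 [-2.45973549e+00  8.52374417e+00  2.09818934e+01  1.02321523e+02
 -4.87495866e-02  7.72846950e+01] [ 0.56155884 -0.02436553  0.29332998] [1.79877455e+02 7.76262024e-02 1.00255428e+02] [-13.02417101  -4.08782632  20.10227234] [-0.87690173  3.18151951 -0.03544425] 0.010238638944478946
```

View pics/s5.png

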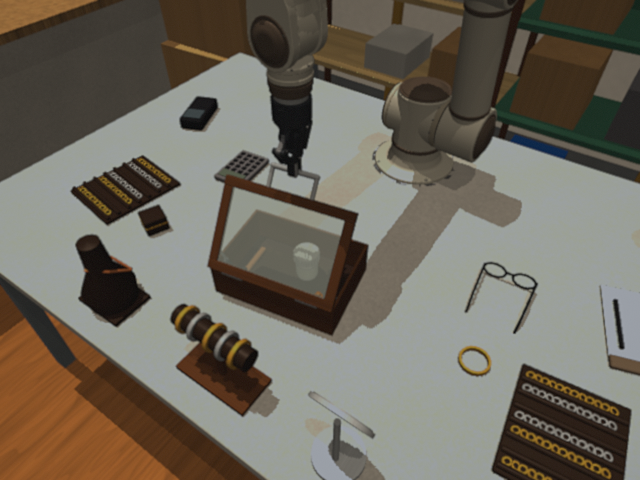

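View pics/w5.png

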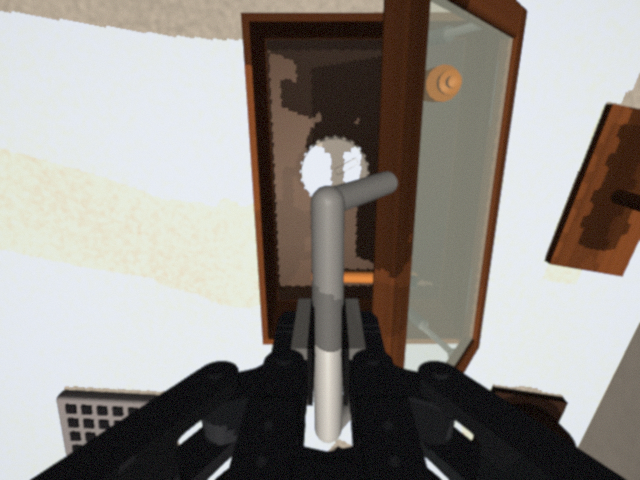

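{"fn": "play_rows", "kwargs": {
  "commands": "0 -1.5 0 2 0; 0 -1.5 0 2 0; 0 -1.5 0 2 0"
}}

```text
time: 6.03
ee_pos: [0.5607, -0.0245, 0.2929]
tcp_rot: [179.9, 0.1, 100.3]
wrist_force: [-4.3, -4.1, 7.3]
opening: 0.0101
```

{"fn": "play_rows", "kwargs": {
  "commands": "0 5 1 4 0; 0 10 2 8 0; 0 16 3 11.5 0; 0 21.5 4 14.5 0; 0 32.5 6 20.5 0; 0 44 8 26.5 0; 0 56 10 31 0; 0 62 11 33 0; 0 68 12 35 0; 0 68 12 35 0",
  "force": 40
}}

```text
time: 6.87
ee_pos: [0.6298, -0.0116, 0.3271]
tcp_rot: [179.9, -0.0, 100.3]
wrist_force: [-1.3, 0.0, 3.5]
opening: 0.0098
```

```bash
python3 - <<'E'
from h import *
o=get_obs();print(o['time'],o['q'],o['ee_pos'],o['tcp_rot'],o['wrist_force'],o['torque'],o['opening'])
cv2.imwrite("pics/s6.png",camera('scene')[:,:,::-1])
cv2.imwrite("pics/w6.png",camera('wrist')[:,:,::-1])
E
```

```text
6.8667 [-1.07467144e+00  2.10632420e+01  4.02197242e+01  1.09059947e+02
  3.74359640e-02  7.86259524e+01] [ 0.6298249  -0.01162848  0.32707623] [ 1.79897978e+02 -1.76626698e-02  1.00299423e+02] [-1.31896799  0.01183232  3.52014789] [-0.03819756  0.31284844  0.06061232] 0.009760671974063563
```

View pics/s6.png

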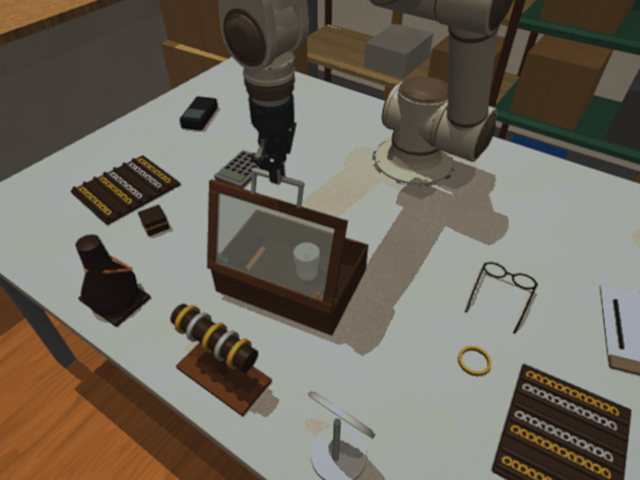

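View pics/w6.png

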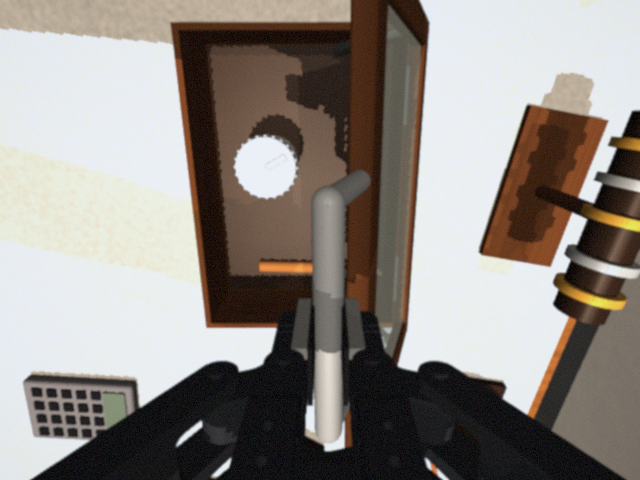

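{"fn": "play_rows", "kwargs": {
  "commands": "0 6 1 2.5 0; 0 12 2 4.5 0; 0 18 3.5 6 0; 0 24.5 4.5 7 0; 0 29 5.5 7.5 0; 0 33 6 8 0; 0 33 6 8 0; 0 33 6 8 0",
  "force": 30
}}

```text
time: 7.63
ee_pos: [0.6622, -0.0057, 0.3346]
tcp_rot: [179.9, -0.0, 100.3]
wrist_force: [0.7, 1.2, 2.5]
opening: 0.0099
```

{"fn": "play_rows", "kwargs": {
  "commands": "0.3 0 0 0 0; 0.6 0 0 0 0; 0.9 0 0 0 0; 1 0 0 0 0; 1 0 0 0 0; 1 0 0 0 0; 1 0 0 5 0; 1 0 0 15 0; 1 0 0 25 0; 1 0 0 40 0"
}}

```text
time: 8.47
ee_pos: [0.6614, -0.0061, 0.3746]
tcp_rot: [-180.0, -0.0, 100.3]
wrist_force: [-0.0, 0.0, -0.0]
opening: 0.0854
```

```bash
python3 - <<'E'
from h import *
o=get_obs();print(o['time'],o['q'],o['ee_pos'],o['tcp_rot'],o['wrist_force'],o['torque'],o['opening'])
cv2.imwrite("pics/s7.png",camera('scene')[:,:,::-1])
cv2.imwrite("pics/w7.png",camera('wrist')[:,:,::-1])
E
```

```text
8.4667 [-5.29124279e-01  3.36855366e+01  6.41779561e+01  1.20534246e+02
 -3.02656734e-03  7.91980632e+01] [ 0.66139019 -0.00612314  0.37462187] [-1.79958347e+02 -4.86596582e-03  1.00272812e+02] [-0.04337687  0.00140092 -0.02291805] [-0.03254944 -0.06725015 -0.01696158] 0.08540547878536382
```

View pics/s7.png

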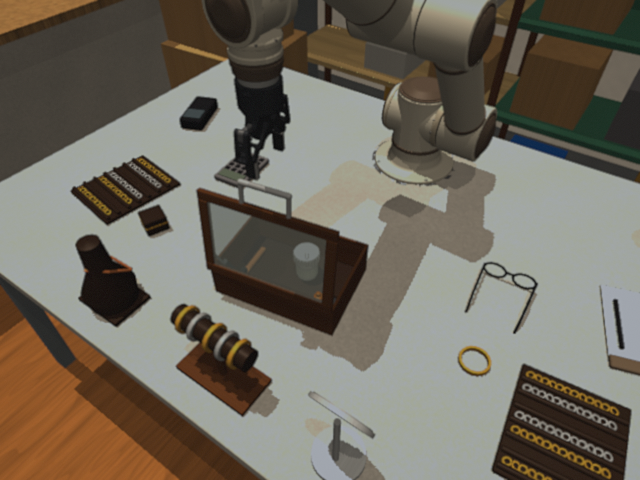

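View pics/w7.png

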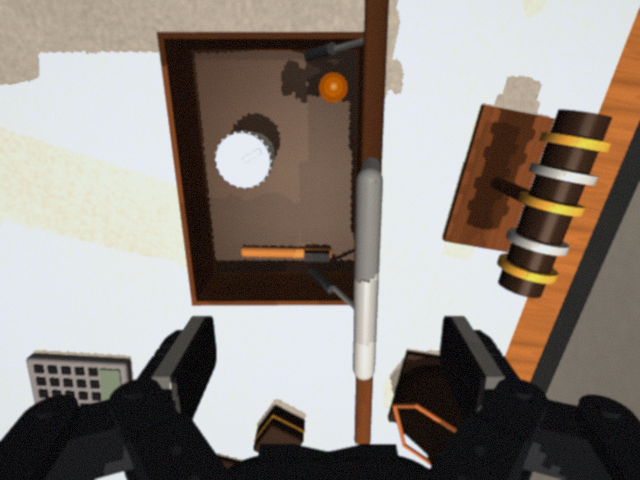

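The lid now stands open on its struts and the gripper is clear above the bar. I'll back out towards the robot and look at the cap.

{"fn": "play_rows", "kwargs": {
  "commands": "1 -10 0 0 0; 1 -30 0 0 0; 1 -55 0 0 0; 1 -80 0 0 0; 1 -105 0 0 0; 1 -120 1 -15 0; 1 -125 3 -35 0; 1 -125 5 -60 0; 1 -125 5 -85 0; 1 -125 5 -110 0"
}}

```text
time: 9.4
ee_pos: [0.5361, -0.001, 0.2625]
tcp_rot: [180.0, 0.0, 100.3]
wrist_force: [0.5, 0.3, 0.6]
opening: 0.0856
```

{"fn": "play_rows", "kwargs": {
  "commands": "1 0 0 -20 0; 1 10 0 -40 0; 1 15 0 -50 0; 1 15 0 -55 0; 1 15 0 -55 0; 1 15 0 -55 0"
}}

```text
time: 9.9
ee_pos: [0.5517, -0.0011, 0.2099]
tcp_rot: [180.0, 0.0, 100.3]
wrist_force: [-0.3, -0.6, -0.1]
opening: 0.0855
```

```bash
python3 - <<'E'
from h import *
o=get_obs();print(o['time'],o['q'],o['ee_pos'],o['tcp_rot'],o['wrist_force'],o['opening'])
cv2.imwrite("pics/w8.png",camera('wrist')[:,:,::-1])
cv2.imwrite("pics/t8.png",camera('top')[:,:,::-1])
E
```

```text
9.9 [-1.14019848e-01  4.77954064e+00  7.48765191e+00  9.26790461e+01
 -1.09700465e-04  7.96106260e+01] [ 0.55173521 -0.00109851  0.20991111] [1.79971431e+02 5.34941402e-03 1.00275353e+02] [-0.28993584 -0.56046479 -0.09716047] 0.08546944873581176
```

View pics/w8.png

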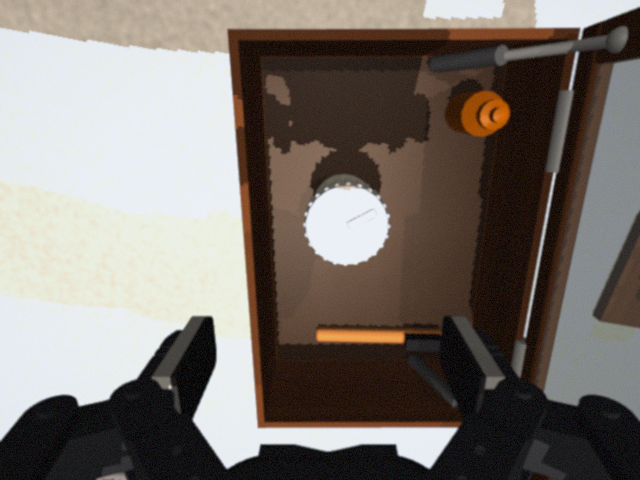

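View pics/t8.png

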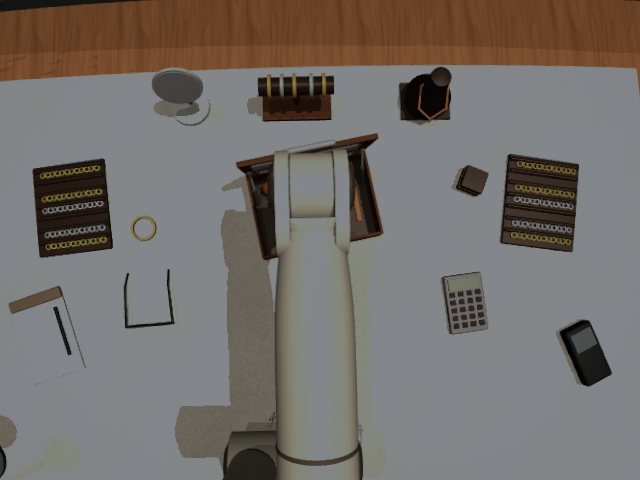

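```bash
python3 - <<'E'
from h import *
o=get_obs();C=cam('wrist',o)
g=cv2.cvtColor(cv2.imread("pics/w8.png"),cv2.COLOR_BGR2GRAY)
m=np.zeros_like(g);m[170:280,290:405]=(g[170:280,290:405]>185)
cs,_=cv2.findContours(m,0,1);c=max(cs,key=cv2.contourArea).reshape(-1,2)
P=plane(C,cv2.convexHull(c).reshape(-1,2),.082)[:,:2]
print(c.min(0),c.max(0),cv2.minEnclosingCircle((P*1000).astype(np.float32)))
# wrist view: does TCP axis look right? also handle estimate cross-check gave (0.453,-0.044)
E
```

```text
[304 187] [389 264] ((564.9140014648438, 2.1022915840148926), 30.92282485961914)
```

The cap centre comes out at (0.565, 0.002). Next I'll move over it and descend.

{"fn": "play_rows", "kwargs": {
  "commands": "1 4 1 -5 4; 1 8 2 -15 8; 1 13 3.3 -25 12; 1 13 3.3 -40 15; 1 13 3.3 -55 15; 1 13 3.3 -70 15; 1 13 3.3 -80 15; 1 13 3.3 -85 15; 1 13 3.3 -85 15"
}}

```text
time: 10.75
ee_pos: [0.5645, 0.0022, 0.1238]
tcp_rot: [-180.0, -0.0, 115.3]
wrist_force: [0.2, -0.4, 0.6]
opening: 0.0852
```

```bash
python3 - <<'E'
from h import *
o=get_obs();print(o['time'],o['q'],o['ee_pos'],o['tcp_rot'],o['wrist_force'],o['opening'])
cv2.imwrite("pics/w9.png",camera('wrist')[:,:,::-1])
E
```

```text
10.75 [ 2.25095894e-01  6.20533168e+00 -4.74895729e-01  8.33651688e+01
 -1.83623761e-03  6.49502382e+01] [0.56454216 0.00220877 0.12384268] [-1.79958096e+02 -1.75574487e-02  1.15274852e+02] [ 0.21435757 -0.40142579  0.62286765] 0.08522717717877275
```

View pics/w9.png

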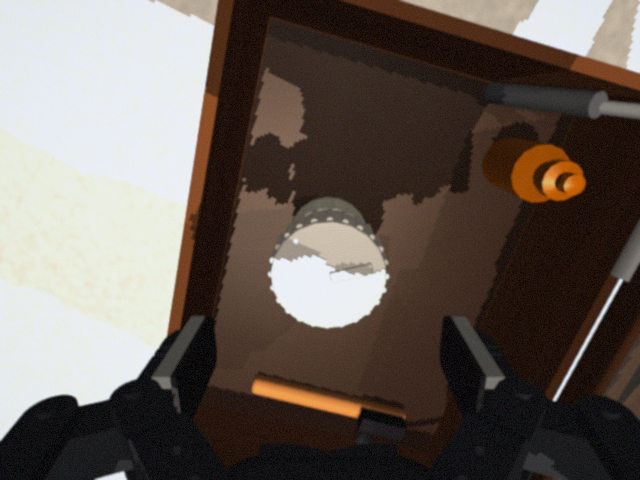

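The cap is centred between the fingers (columns 268 to 388, middle 328). I'll go down and grip it.

{"fn": "play_rows", "kwargs": {
  "commands": "1 0.3 0 -12 0; 1 0.3 0 -28 0; 1 0.3 0 -44 0; 1 0.3 0 -60 0; 1 0.3 0 -72 0; 1 0.3 0 -77 0; 1 0.3 0 -77 0; 1 0.3 0 -77 0"
}}

```text
time: 11.47
ee_pos: [0.5654, 0.0022, 0.0478]
tcp_rot: [180.0, 0.0, 115.3]
wrist_force: [0.8, 0.1, 0.1]
opening: 0.0851
```

{"fn": "play_rows", "kwargs": {
  "commands": "0 0 0 0 0; 0 0 0 0 0; 0 0 0 0 0; 0 0 0 0 0; 0 0 0 0 0",
  "force": 80
}}

```text
time: 11.88
ee_pos: [0.5651, 0.0019, 0.0488]
tcp_rot: [180.0, 0.0, 115.3]
wrist_force: [-5.1, -1.6, 8.9]
opening: 0.0583
```

```bash
python3 - <<'E'
from h import *
o=get_obs();print(o['time'],o['q'],o['ee_pos'],o['tcp_rot'],o['wrist_force'],o['opening'])
cv2.imwrite("pics/w10.png",camera('wrist')[:,:,::-1])
cv2.imwrite("pics/s10.png",camera('scene')[:,:,::-1])
E
```

```text
11.8833 [ 2.11608119e-01  7.40648626e+00 -7.49578986e+00  7.50621993e+01
 -3.72647030e-02  6.49490656e+01] [0.56505169 0.00190153 0.04876047] [1.79983596e+02 4.88012332e-02 1.15262524e+02] [-5.10687123 -1.62216406  8.85162009] 0.05831990375833213
```

View pics/w10.png

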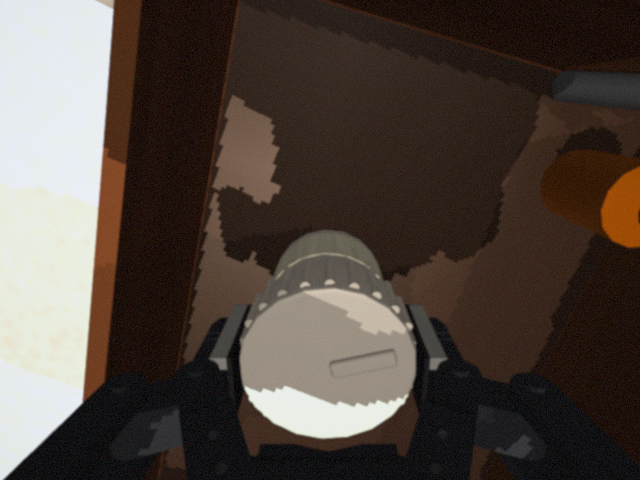

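View pics/s10.png

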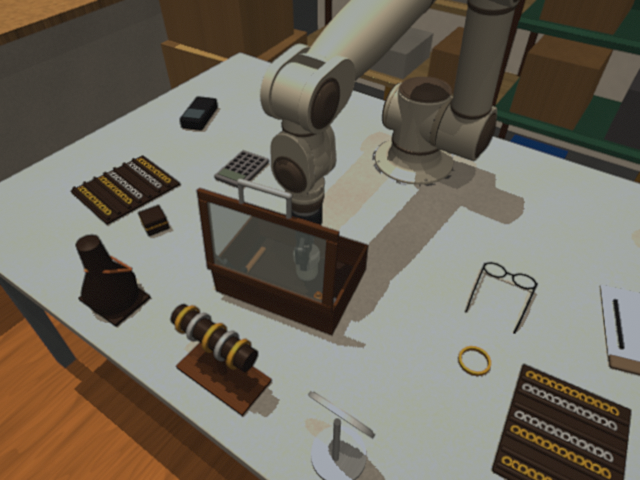

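The cap is gripped. Now I'll press down in small steps.

{"fn": "play_rows", "kwargs": {
  "commands": "0 0 0 -2 0; 0 0 0 -3 0; 0 0 0 -4 0; 0 0 0 -5 0; 0 0 0 -6 0; 0 0 0 -7 0; 0 0 0 -8 0; 0 0 0 -8 0; 0 0 0 -8 0",
  "force": 100
}}

```text
time: 12.73
ee_pos: [0.5652, 0.0019, 0.0432]
tcp_rot: [179.9, 0.1, 115.3]
wrist_force: [-13.4, -1.1, 26.5]
opening: 0.0578
```

The cap is fully down, at 26 N with 5.6 mm of travel. Next is the anticlockwise turn.

{"fn": "play_rows", "kwargs": {
  "commands": "0 0 0 -1 3; 0 0 0 -1 7; 0 0 0 -1 11; 0 0 0 -1 15; 0 0 0 -1 19; 0 0 0 -1 23; 0 0 0 -1 27; 0 0 0 -1 31; 0 0 0 -1 35; 0 0 0 -1 39",
  "force": 100
}}

```text
time: 13.57
ee_pos: [0.5652, 0.0018, 0.0431]
tcp_rot: [180.0, 0.2, 154.4]
wrist_force: [-16.8, -2.4, 34.3]
opening: 0.058
```

```bash
python3 - <<'E'
from h import *
o=get_obs();print(o['time'],o['q'],o['ee_pos'],o['tcp_rot'],o['wrist_force'],o['torque'],o['opening'])
cv2.imwrite("pics/w11.png",camera('wrist')[:,:,::-1])
E
```

```text
13.5667 [ 2.06077724e-01  7.45060205e+00 -8.07877970e+00  7.43140532e+01
 -4.61490147e-02  2.57580509e+01] [0.56517066 0.00180322 0.04313729] [1.79973525e+02 1.61063336e-01 1.54447927e+02] [-16.8210316   -2.3593775   34.26760894] [-0.48685684  3.49684976 -0.1571809 ] 0.05797070350436235
```

View pics/w11.png

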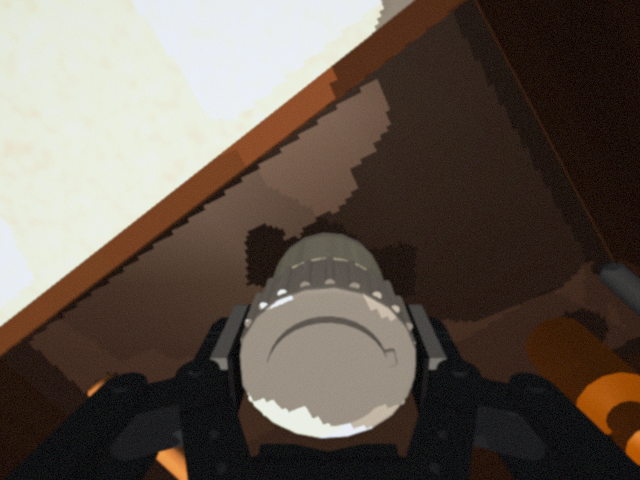

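```bash
python3 - <<'E'
import cv2,numpy as np
a=[cv2.resize(cv2.createCLAHE(4,(4,4)).apply(cv2.imread(f"pics/w{i}.png",0)[225:445,220:430]),None,fx=1.9,fy=1.9) for i in (10,11)]
cv2.imwrite("pics/cmp.png",np.hstack(a))
E
```

```text
(no output)
```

View pics/cmp.png

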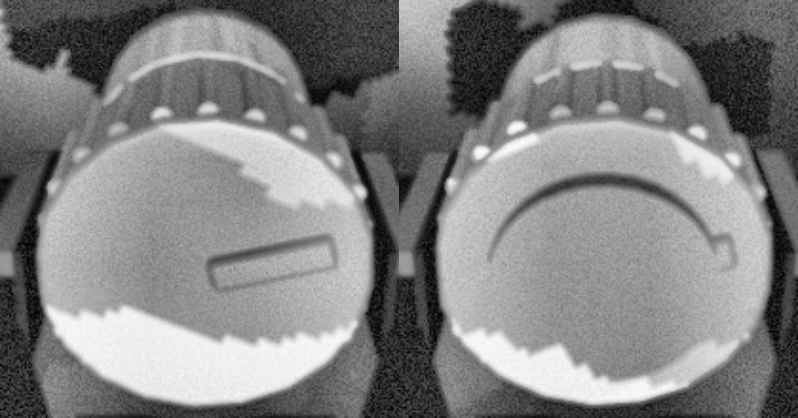

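The bar mark's outer end is at the same spot in the gripper's view, partly covered by the neck showing through the pressed cap. So the cap is turning with the jaws, and I'll continue to the stop.

{"fn": "play_rows", "kwargs": {
  "commands": "0 0 0 0 4; 0 0 0 0 8; 0 0 0 0 12; 0 0 0 0 16; 0 0 0 0 20; 0 0 0 0 24; 0 0 0 0 28; 0 0 0 0 31; 0 0 0 0 33; 0 0 0 0 34",
  "force": 100
}}

```text
time: 14.45
ee_pos: [0.5651, 0.0017, 0.0431]
tcp_rot: [-179.9, 0.1, -171.7]
wrist_force: [-16.8, -2.4, 33.9]
opening: 0.0576
```

{"fn": "play_rows", "kwargs": {
  "commands": "0 0 0 0 0; 0 0 0 0 0; 0 0 0 0 0"
}}

```text
time: 14.7
ee_pos: [0.5651, 0.0017, 0.0431]
tcp_rot: [-179.9, 0.1, -171.8]
wrist_force: [-17.7, -3.4, 33.7]
opening: 0.0579
```

```bash
python3 - <<'E'
from h import *
o=get_obs();print(o['time'],o['q'],o['ee_pos'],o['tcp_rot'],o['wrist_force'],o['torque'],o['opening'])
cv2.imwrite("pics/w12.png",camera('wrist')[:,:,::-1])
E
```

```text
14.7 [ 1.95606431e-01  7.45476383e+00 -8.08177633e+00  7.43168684e+01
 -4.49738960e-02 -8.01248891e+00] [0.56511348 0.00170558 0.04306947] [-1.79935032e+02  1.38891518e-01 -1.71791883e+02] [-17.70479356  -3.4068998   33.72182882] [-0.36135707  3.52756441 -0.50100573] 0.05792363880457399
```

View pics/w12.png

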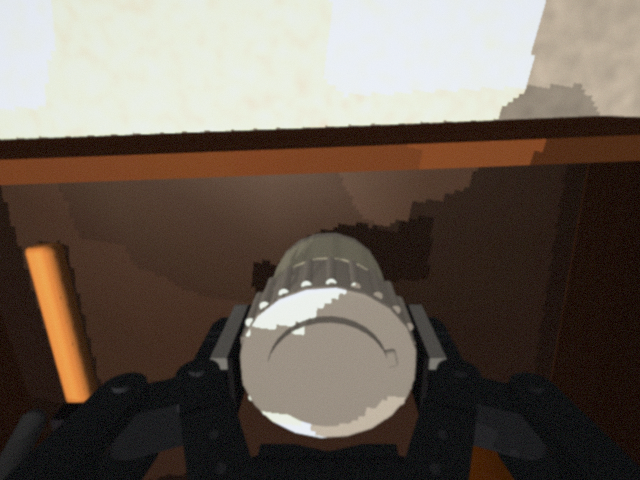

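The jaws turned 73°, the torque rose at the stop, and the mark followed. Time to release and lift straight up.

{"fn": "play_rows", "kwargs": {
  "commands": "0.8 0 0 0 0; 1 0 0 0 0; 1 0 0 0 0; 1 0 0 0 0; 1 0 0 5 0; 1 0 0 15 0; 1 0 0 30 0; 1 0 0 50 0; 1 0 0 75 0; 1 0 0 100 0"
}}

```text
time: 15.58
ee_pos: [0.5649, 0.0023, 0.1399]
tcp_rot: [180.0, -0.0, -171.7]
wrist_force: [0.3, -0.6, -0.7]
opening: 0.0853
```

{"fn": "play_rows", "kwargs": {
  "commands": "1 -10 0 20 0; 1 -30 0 40 0; 1 -50 0 60 0; 1 -75 0 80 0; 1 -100 0 95 0; 1 -120 0 100 0; 1 -130 0 100 0; 1 -130 0 100 0; 1 -130 0 100 0"
}}

```text
time: 16.33
ee_pos: [0.4354, 0.0022, 0.2383]
tcp_rot: [-180.0, 0.0, -171.7]
wrist_force: [0.6, 0.1, -0.9]
opening: 0.0852
```

```bash
python3 - <<'E'
from h import *
o=get_obs();print(o['time'],o['q'],o['ee_pos'],o['tcp_rot'],o['wrist_force'],o['opening'])
w=camera('wrist')[:,:,::-1]
cv2.imwrite("pics/w13.png",w)
cv2.imwrite("pics/s13.png",camera('scene')[:,:,::-1])
C=cam('wrist',o); print(proj(C,[.565,.002,.082]))
E
```

```text
16.3333 [ 2.92609888e-01 -1.04717440e+01 -3.97860439e+00  9.64436245e+01
 -7.97407787e-04 -7.98483485e+00] [0.43540168 0.00221965 0.23833979] [-1.79992332e+02  4.89242375e-02 -1.71722552e+02] [ 0.58853913  0.06596805 -0.8557608 ] 0.08522892719203301
[[306.81508442 355.11009305]]
```

View pics/w13.png

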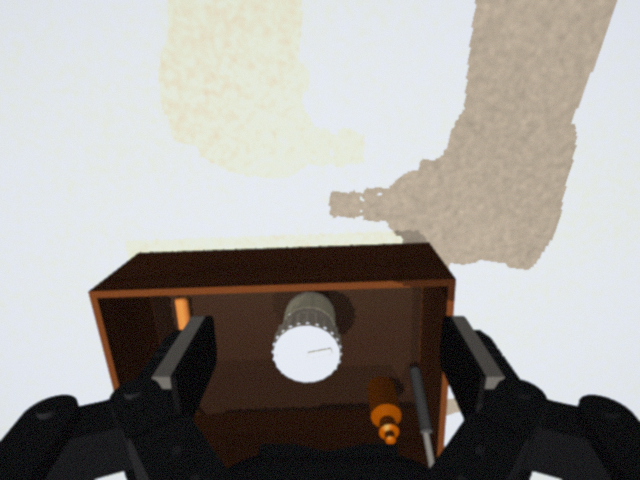

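View pics/s13.png

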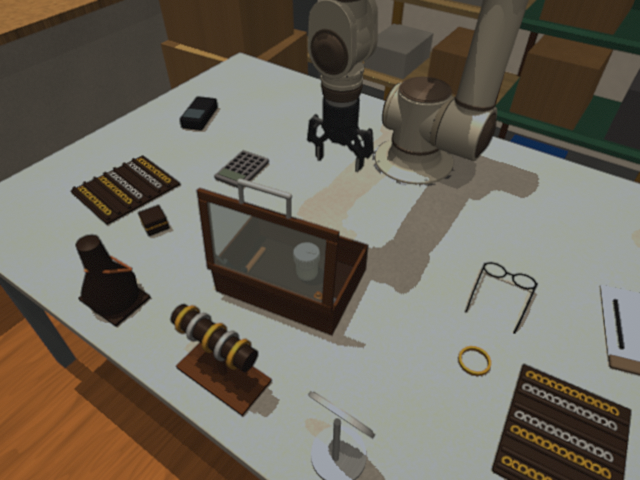

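```bash
python3 - <<'E'
from h import *
im=cv2.imread("pics/w13.png");a=cv2.resize(im[310:395,260:355],None,fx=6,fy=6,interpolation=cv2.INTER_CUBIC)
cv2.imwrite("pics/z13.png",a)
C=cam('wrist',get_obs())
p=plane(C,[(308,352),(332,349)],.083);d=p[1]-p[0];after=np.degrees(np.arctan2(d[1],d[0]))
o={'ee_pos':np.array([.55173521,-.00109851,.20991111]),'tcp_rot':np.array([179.97,.005,100.275])}
p=plane(cam('wrist',o),[(347,224),(375,211)],.083);d=p[1]-p[0];before=np.degrees(np.arctan2(d[1],d[0]))
print(before,after,after-before)
E
```

```text
36.28372634852841 106.55966655879998 70.27594021027156
```

View pics/z13.png

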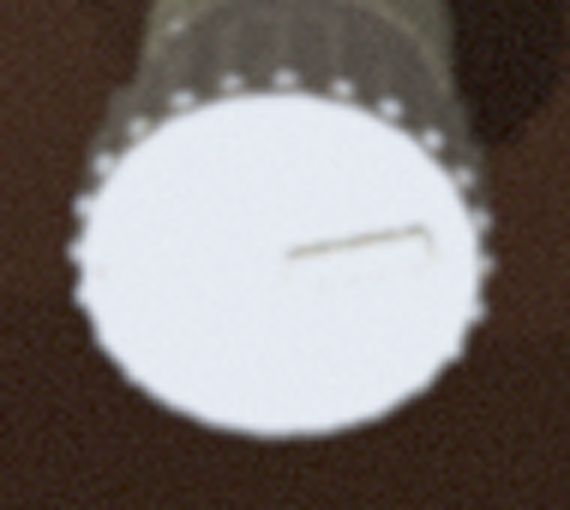

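The mark on the cap turned about 70° (1.23 rad), the lid still stands open, and nothing else looks moved. I'm handing the job in.

```bash
python3 -c "
from workcell import *
print(job_done())"
```

```text
the job is handed in; nothing more can be done
None
```

I lifted the lid by its bar to about 1.38 rad and let go; the struts carried it on to its stop. I then gripped the jar's cap, pressed it fully down (about 34 N while turning), turned it 73° anticlockwise to the stop, released it and backed away.

- **Cap:** in the last pictures its mark had turned about 70° (1.23 rad, where 1.0 was needed).
- **Lid:** it still stood open. I judged this by eye and did not measure its angle after letting go.
- **Other things:** they looked unmoved, again by eye only.
- **Robot:** it was clear of everything, with wrist force around 1 N. I handed in at about 16.4 s of the 64 s allowed.
- **One disagreement:** mid-lift the handle pushed back on the wrist with about 24 N, because my hinge arc was a few mm too tight. I moved the path outward and the force dropped.

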